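# File the sawn edge of a walnut rail

### The job

Take the file with the orange grip and dress the pale sawn top edge of the walnut rail in the cradle with at least two full forward strokes, brass knob leading, pushing straight across the edge towards the cradle's stop from the front of the file to its rear, bearing down lightly. Lift the file clear of the rail for each return, so that the rail is never pulled back off its stop. Then lay the file down flat, without dropping it, on the middle of the cork mat and let go.

Things in the scene. Friction and masses are not known exactly. Their poses are not given: they have to be found in the camera images.
- file_grip (a point): Middle of the ORANGE grip (75 long, 24 wide) of the file, which starts flat on the bench; a BLUE twin lies beside it, in either order. This point is 38 mm above the underside; the grip's top is at 58, the wooden bar below it (24 wide) at 20. Steel blade under it 200 x 30 x 5 mm. 0.3 kg. x: along the file to its front end (brass knob), pointing away from the robot within 20 deg; z up.
- edge (a point): Middle of the walnut rail's pale top face (24 mm in x, 160 in y), 80 mm above the bench when unloaded; fixed to the green-based cradle (180 x 200 mm, turned up to 18 deg). x: stroke direction, from the open near side to the stop, a bar 12 to 42 mm beyond, 50 high; y along the edge. The rail is sprung: it sinks from about 1 N on, 2 mm per N, 10 mm at most; 3 to 6 mm down bears well.
- rail_pull (a joint): How far (m) the rail has been pulled off its stop towards the near side: 0 home, 0.04 at most. It slides easily (0.5 N) and stays where left: pushing the file forward keeps it home, dragging the file back on it pulls it off.
- mat_mid (a point): Middle of the top face of the cork mat, 260 (x) x 140 (y) x 4 mm, fixed on the bench to the robot's right, turned up to 23 deg. The file may lie on it in any direction; lying flat, its grip point is 38 mm above this point.
Things that resemble listed ones, but are neither listed nor needed, are in the scene too. What is shaped like the part that bears file_grip but pink is not meant.

How it is judged:
By the outcome, as a careful person would: the job done as asked, in the order asked, and still so for the second after the job is handed in, with the robot touching nothing.
It also fails if it takes over 58 s, if anything falls off the work surface, if the arm or the gripper's body presses on something with over 40 N, if the wrist force passes 120 N, or if a joint passes its speed limit or range.

### The arm

A 6-joint arm with a two-finger parallel gripper is mounted at the origin on the work surface. World frame = base frame: x ahead of the robot, y to its left, z up, the work surface at z = 0. Lengths are in m, angles in degrees, forces in N, time in s.
With the tool pointing down it reaches from about 0.3 to 0.75 m from the base axis. Payload 8.5 kg.
Tool frame: the origin (TCP) lies on the mounting face of the last link; the fingertips stand 173 mm ahead of it and the grasp point (between the pads) lies 155 mm ahead of it (env.tips_ahead is the distance from the TCP to the fingertips, in m); z points along the fingers, x is the direction in which the jaws open and shut, and the axes are right-handed (so a half turn about z gives the same grasp; the last joint's range is limited). The gripper opens to 85 mm and grips with 20 to 120 N. Pads are 22 mm wide; open, the fingers measure 114 mm over their backs; the gripper's body (76 mm by 85 mm) begins 54 mm behind the grasp point. The pads swing forward as they close: fully open they stand 13 mm farther back than shut.
Start: joints at [-88.253, 21.807, 74.336, -0, 83.858, -12.336], TCP at [0.134, -0.533, 0.405] pointing down, gripper open.
Joint ranges: [-178.18, 178.18], [-50.72, 133.34], [12.68, 142.11], [-81.47, 261.47], [9.98, 163.14], [-165.26, 165.26]. Speed limits (degrees/s): [136.94, 136.94, 180, 180, 180, 180].

### API

Orientations are given as a 3x3 rotation matrix whose columns are the frame's x, y, z axes.
In Python, from rig import env gives the robot as it stands. The module is installed in compiled form; this text tells all that it offers.
- The arm moves only by the tool step_arm, never from a script. Its argument "increments" is a list of rows, each an object of numbers: "x", "y", "z": the shift along the tool's x, y, z in cm; "wx", "wy", "wz": the turn, a rotation vector about the tool's x, y, z in rad; "gripper": the finger opening in cm, from 0 to 8.54. A call has 1 to 20 rows; each row shifts and turns the commanded pose from where the row before left it, along the tool's axes as they then stand; what a row does not reach is not made up. A row lasts 1/10 s, in which the tool goes at most 50 mm and 8.59 degrees, less where a joint would pass 70% of its speed; a pose out of reach is approached as far as the arm can. A call with a gripper value outside its range is refused whole. The fingers move at their own pace and stop on an object; "newtons" is the grip in N (left out, the last holds). Time passes only in rows, so rows that do not move let the fingers close. It gives the time, the measured TCP pose, the force and the opening at its end, in the units of the state.
- env.observe(): the state, without advancing time (a new reading comes with each control period).
- env.get_image(name): name is "side" or "top"; returns a dict with "color" (384x512x3 uint8, blue, green, red), "camera_matrix" (3x3 intrinsics, pixels), "distortion" ([k1, k2, p1, p2, k3] as OpenCV has them; the pictures are not rectified), "rvec" (rotation vector, rad) and "tvec" (3), from world to camera coordinates, as OpenCV has them. Camera axes: x right, y down, z forward; pixel columns grow to the right and rows downward; lengths in m; the calibration is good to about 2 mm. A picture is of the moment at which its call begins. There is no depth.
- env.close_job(): hands the job in, once; it reports no verdict.
The state is a dict: "time_s": time; "q": joint angles; "qvel": joint speeds; "joint_efforts": joint torques, N m; "position": TCP position; "tool_rot": TCP orientation; "ft_force": force on the tool from outside, world axes, zero at the start; "wrist_torque": the same for the moment, N m; "grip_width": finger opening in m.
Only numpy, scipy, OpenCV 4.12 (cv2) and the standard library are available. Lean on these libraries where they do the work, as an engineer would, in place of code of your own. Each camera call takes 0.05 s, during which the arm holds its last target. There are 200 camera calls.

## Working session

There is one attempt and no reset: what is moved stays moved. The work goes in short steps, Python scripts to look and compute and a tool call to move; the robot and the scene stay as the last step left them, time stands still between calls to the robot, and variables do not carry over. Pictures are saved under pics/ and viewed, about 8 in all and at most 12, crops included, and the job is handed in when it is done.

Besides the shell and the picture viewer there is one more tool, called after "Request:" as name(argument=value, ...) on one line, values as JSON. step_arm: Moves the arm, as the interface text tells. Its arguments: {"type":"object","properties":{"increments":{"type":"array"},"newtons":{"type":"number"}},"required":["increments"]}

```bash
mkdir -p pics; cat > h.py <<'E'
import numpy as np, cv2
from rig import env
def snap(n):
    im=env.get_image(n); np.savez(f'{n}.npz',**{k:np.asarray(v) for k,v in im.items()}); return im
def load(n): return dict(np.load(f'{n}.npz'))
def cam(im):
    R=cv2.Rodrigues(np.asarray(im['rvec'],float))[0]; t=np.asarray(im['tvec'],float).reshape(3); return R,t
def ray(im,uv,z):
    R,t=cam(im); p=cv2.undistortPoints(np.array(uv,float).reshape(-1,1,2),np.asarray(im['camera_matrix']),np.asarray(im['distortion']).ravel()).reshape(-1,2)
    d=np.c_[p,np.ones(len(p))]@R; c=-R.T@t
    return c+d*((z-c[2])/d[:,2])[:,None]
def proj(im,P):
    return cv2.projectPoints(np.array(P,float).reshape(-1,3),np.asarray(im['rvec'],float),np.asarray(im['tvec'],float),np.asarray(im['camera_matrix']),np.asarray(im['distortion']).ravel())[0].reshape(-1,2)
E
python3 - <<'E'
from h import *
a=snap('top');b=snap('side')
for im,n in((a,'top'),(b,'side')):
    R,t=cam(im);print(n,-R.T@t,R[2]); cv2.imwrite(f'pics/{n}0.png',cv2.resize(im['color'],(800,600),interpolation=cv2.INTER_CUBIC))
print(env.observe())
E
```

```text
top [0.29663768 0.05344532 1.60271493] [ 0.09644886  0.00314518 -0.99533297]
side [0.28099826 0.78292586 0.89374954] [ 0.14668405 -0.67487208 -0.72320914]
{'time_s': 0.1, 'q': array([-8.82519267e+01,  2.18394311e+01,  7.43793216e+01, -1.28291349e-03,
        8.38551103e+01, -1.23343010e+01]), 'qvel': array([ 0.02138123, -0.09712915, -0.08084621,  0.025207  , -0.0034716 ,
       -0.06225894]), 'joint_efforts': array([ 5.65095208e-03, -4.49215186e+01, -2.31652951e+01,  4.47311734e-07,
        3.67473986e-03,  2.54088803e-06]), 'position': array([ 0.13383296, -0.53344038,  0.4041582 ]), 'tool_rot': array([[ 2.43318941e-01, -9.69946333e-01, -6.15775254e-05],
       [-9.69945511e-01, -2.43318817e-01,  1.28787352e-03],
       [-1.26415117e-03, -2.53637177e-04, -9.99999169e-01]]), 'ft_force': array([-0.5792847 , -0.46871146, -0.0636043 ]), 'wrist_torque': array([ 0.04562826, -0.00524317,  0.02091113]), 'grip_width': 0.08531947004837483}
```

View pics/top0.png

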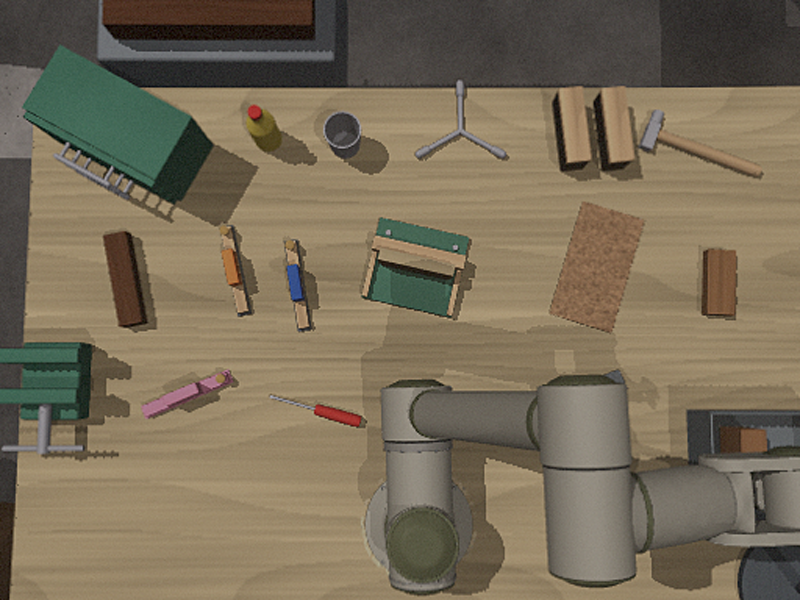

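View pics/side0.png

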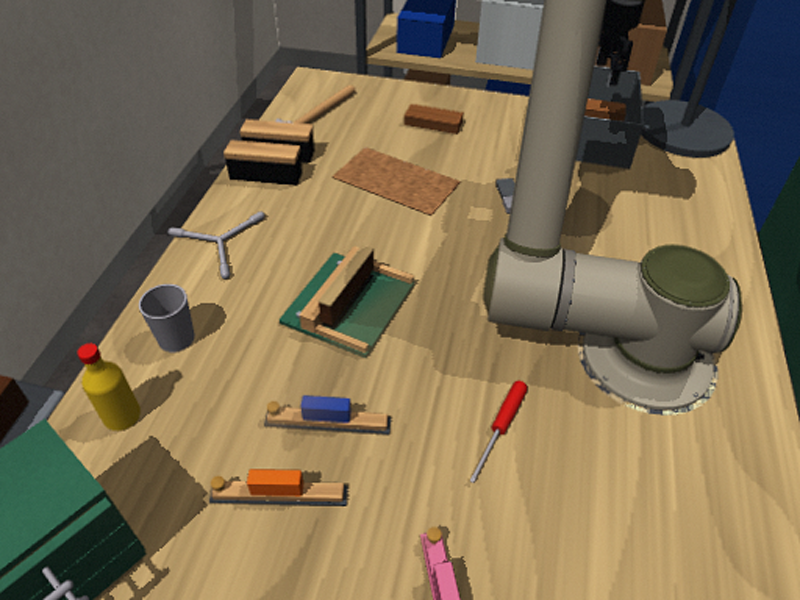

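Top view (800x600): the orange-gripped file is at (232,267), its blue twin at (295,283), and a pink lookalike at (185,395). The cradle with the rail is at (417,265) and the cork mat at (598,266). The brown blocks at (125,278) and (720,283) are loose distractors. The file I want is the orange one; I'll confirm it and the pale edge in one enlarged crop.

```bash
python3 - <<'E'
from h import *
a=load('top');b=load('side')
def blob(im,lo,hi):
    m=cv2.inRange(cv2.cvtColor(im['color'],cv2.COLOR_BGR2HSV),lo,hi)
    c=sorted(cv2.findContours(m,0,2)[0],key=cv2.contourArea)[::-1]; return c
for n,lo,hi in(('orange',(6,190,110),(13,255,255)),('cork',(6,100,90),(13,165,215))):
  for im in(a,b):
    for c in blob(im,lo,hi)[:3]:
        print(n,cv2.contourArea(c),cv2.minAreaRect(c))
ca=cv2.resize(a['color'][120:220,130:310],None,fx=4.4,fy=4.4,interpolation=cv2.INTER_CUBIC)[:,:]
cv2.imwrite('pics/c1.png',ca)
E
```

```text
orange 482.0 ((174.91209411621094, 308.4611511230469), (33.835567474365234, 16.061187744140625), 2.0454084873199463)
cork 442.5 ((461.38946533203125, 180.36827087402344), (17.87841796875, 40.81191635131836), 1.6365772485733032)
cork 173.5 ((482.0, 282.0), (14.0, 16.0), 90.0)
cork 36.0 ((377.39190673828125, 171.14865112304688), (12.329923629760742, 9.370742797851562), 9.462322235107422)
cork 1415.5 ((253.4306640625, 115.06568145751953), (75.01260375976562, 25.972471237182617), 19.983104705810547)
cork 1.0 ((377.5, 63.5), (1.0, 3.0), 90.0)
cork 0.5 ((413.0, 16.5), (1.0, 2.0), 90.0)
```

View pics/c1.png

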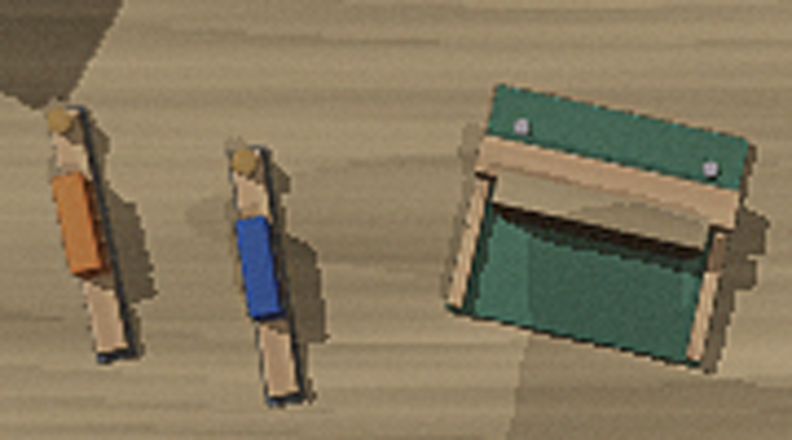

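The crop confirms the orange-gripped file at left (grip centre ~(78,222)), with the blue twin to its right. The rail's pale top is the strip ~(495,172)-(708,248) below the stop bar. Next I'll take corners from the enlarged side view.

```bash
python3 - <<'E'
from h import *
b=load('side')['color']
o=cv2.resize(b[290:330,125:230],None,fx=7.6,fy=7.6,interpolation=cv2.INTER_CUBIC)
r=cv2.resize(b[155:230,175:270],None,fx=8,fy=8*.45*0+3.9,interpolation=cv2.INTER_CUBIC) if 0 else cv2.resize(b[155:232,175:270],None,fx=3.8,fy=3.8,interpolation=cv2.INTER_CUBIC)
m=cv2.resize(b[90:140,205:300],None,fx=4.2,fy=4.2,interpolation=cv2.INTER_CUBIC)
W=np.zeros((600,800,3),np.uint8);W[:304,:798]=o[:304,:798];W[305:305+r.shape[0],:r.shape[1]]=r[:295];W[305:305+m.shape[0],400:400+m.shape[1]]=m
cv2.imwrite('pics/c2.png',W)
E
```

```text
(no output)
```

View pics/c2.png

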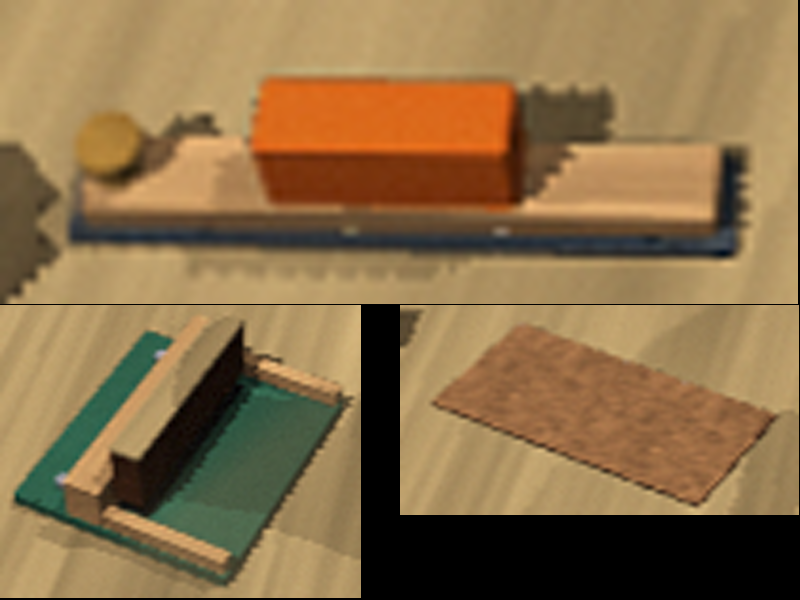

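```bash
cat > meas.py <<'E'
from h import *
a=load('top');b=load('side')
def px(p,off,org,s): p=np.array(p,float)-off; return (p+.5)/s-.5+np.array(org)
def rep(n,im,uv,z):
    P=ray(im,uv,z); c=P.mean(0)
    print(n,'c',c.round(4)[:2],'lens',[round(float(np.linalg.norm(P[i]-P[(i+1)%len(P)])),4) for i in range(len(P))],
     'ang',[round(float(np.degrees(np.arctan2(*(P[(i+1)%len(P)]-P[i])[[1,0]]))),1) for i in range(len(P))]); return P
rep('grip side',b,px([(262,77),(514,84),(510,153),(255,152)],(0,0),(125,290),7.6),.058)
rep('grip top',a,px([(52,178),(82,172),(102,268),(72,276)],(0,0),(130,120),4.4),.058)
rep('blade side z0',b,px([(70,242),(738,255)],(0,0),(125,290),7.6),0.)
rep('edge side',b,px([(110,452),(135,461),(244,322),(218,313)],(0,305),(175,155),3.8),.08)
rep('edge top',a,px([(495,172),(712,222),(705,250),(490,204)],(0,0),(130,120),4.4),.08)
rep('base top',a,px([(500,85),(752,143),(710,370),(445,310)],(0,0),(130,120),4.4),.012)
rep('base side',b,px([(15,500),(150,332),(352,398),(230,585)],(0,305),(175,155),3.8),.006)
rep('mat side',b,px([(435,402),(522,324),(775,414),(700,506)],(400,305),(205,90),4.2),.004)
rep('mat top',a,(np.array([(584,202),(645,218),(611,332),(550,315)])+.5)*.64-.5,.004)
E
python3 meas.py
```

```text
grip side c [0.538  0.3976] lens [0.0736, 0.0218, 0.073, 0.0237] ang [-167.8, 105.8, 13.7, -73.0]
grip top c [0.539  0.3974] lens [0.0227, 0.0742, 0.023, 0.0756] ang [-78.5, -167.3, 105.2, 12.6]
blade side z0 c [0.5354 0.4107] lens [0.2007, 0.2007] ang [-167.3, 12.7]
edge side c [0.5442 0.0082] lens [0.0199, 0.1608, 0.0224, 0.1613] ang [168.6, -103.5, -12.9, 77.3]
edge top c [0.544  0.0077] lens [0.1639, 0.0214, 0.1616, 0.0241] ang [-103.2, 165.7, 77.8, -8.7]
base top c [0.5438 0.0047] lens [0.1995, 0.1788, 0.2076, 0.18] ang [-103.2, 169.1, 77.2, -13.4]
base side c [0.542  0.0031] lens [0.2038, 0.1807, 0.2081, 0.1799] ang [-102.4, 168.9, 77.4, -12.4]
mat side c [ 0.5459 -0.387 ] lens [0.137, 0.2542, 0.1401, 0.258] ang [-107.5, 162.5, 74.1, -18.2]
mat top c [ 0.5474 -0.3879] lens [0.1362, 0.2615, 0.135, 0.2603] ang [-105.3, 162.1, 74.2, -17.7]
```

File grip at (0.538, 0.3975), yaw 12.7°. Edge at (0.544, 0.008), stroke yaw −12.8°. Mat at (0.547, −0.387), yaw −17.8°. Both views agree within 2 mm, so I'll move above the file.

Request:
step_arm(increments=[{"x": -2.05,"y": -3.23,"gripper": 8.5},{"x": -2.05,"y": -3.23},{"x": -2.05,"y": -3.23},{"x": -2.05,"y": -3.23},{"x": -2.05,"y": -3.23},{"x": -2.05,"y": -3.23},{"x": -2.05,"y": -3.23},{"x": -2.05,"y": -3.23},{"x": -2.05,"y": -3.23},{"x": -2.05,"y": -3.23},{"x": -2.05,"y": -3.23},{"x": -2.05,"y": -3.23},{"x": -3.72,"y": -1.54},{"x": -3.72,"y": -1.54},{"x": -3.72,"y": -1.54},{"x": -3.72,"y": -1.54},{"x": -3.72,"y": -1.54},{"x": -3.72,"y": -1.54},{"x": -3.72,"y": -1.54},{"x": -3.72,"y": -1.54}])

```text
invalid input at $.increments[0]: expected keys x, y, z, wx, wy, wz, gripper
```

Request:
step_arm(increments=[{"x": -3.72,"y": -1.54,"z": 1.5},{"x": -3.72,"y": -1.54,"z": 1.5},{"x": -3.72,"y": -1.54,"z": 1.5},{"x": -3.72,"y": -1.54,"z": 1.5},{"x": -3.72,"y": -1.54,"z": 1.5},{"x": -3.72,"y": -1.54,"z": 1.5},{"x": -3.72,"y": -1.54,"z": 1.4},{},{}])

```text
invalid input at $.increments[0]: expected keys x, y, z, wx, wy, wz, gripper
```

```bash
cat > go.py <<'E'
import sys
from h import *
# go.py x y z yaw(tool x axis, deg): increments needed (tool frame, cm, rad)
def go(x,y,z,yaw):
    s=env.observe();R=s['tool_rot'];p=s['position']
    d=R.T@(np.array([x,y,z])-p)*100
    c=np.radians(yaw);Rt=np.array([[np.cos(c),np.sin(c),0],[np.sin(c),-np.cos(c),0],[0,0,-1]])
    w=cv2.Rodrigues(R.T@Rt)[0].ravel()
    print('t',s['time_s'],'p',p.round(4),'yaw',np.degrees(np.arctan2(R[1,0],R[0,0])).round(2),'q',s['q'].round(0),'F',s['ft_force'].round(2),'g',s['grip_width'].round(4)); print('shift cm',d.round(2),'turn rad',w.round(4))
go(*map(float,sys.argv[1:5]))
E
python3 go.py .538 .3975 .30 -77.3
```

```text
Traceback (most recent call last):
  File "go.py", line 10, in <module>
    go(*map(float,sys.argv[1:5]))
    ~~^^^^^^^^^^^^^^^^^^^^^^^^^^^
  File "go.py", line 9, in go
    print('t',s['time_s'],'p',p.round(4),'yaw',np.degrees(np.arctan2(R[1,0],R[0,0])).round(2),'q',s['q'].round(0),'F',s['ft_force'].round(2),'g',s['grip_width'].round(4)); print('shift cm',d.round(2),'turn rad',w.round(4))
                                                                                                                                                 ^^^^^^^^^^^^^^^^^^^^^
AttributeError: 'float' object has no attribute 'round'
```

Request:
step_arm(increments=[{"x": -2.05,"y": -3.23,"z": 0,"wx": 0,"wy": 0,"wz": 0,"gripper": 8.5},{"x": -2.05,"y": -3.23,"z": 0,"wx": 0,"wy": 0,"wz": 0,"gripper": 8.5},{"x": -2.05,"y": -3.23,"z": 0,"wx": 0,"wy": 0,"wz": 0,"gripper": 8.5},{"x": -2.05,"y": -3.23,"z": 0,"wx": 0,"wy": 0,"wz": 0,"gripper": 8.5},{"x": -2.05,"y": -3.23,"z": 0,"wx": 0,"wy": 0,"wz": 0,"gripper": 8.5},{"x": -2.05,"y": -3.23,"z": 0,"wx": 0,"wy": 0,"wz": 0,"gripper": 8.5},{"x": -2.05,"y": -3.23,"z": 0,"wx": 0,"wy": 0,"wz": 0,"gripper": 8.5},{"x": -2.05,"y": -3.23,"z": 0,"wx": 0,"wy": 0,"wz": 0,"gripper": 8.5},{"x": -2.05,"y": -3.23,"z": 0,"wx": 0,"wy": 0,"wz": 0,"gripper": 8.5},{"x": -2.05,"y": -3.23,"z": 0,"wx": 0,"wy": 0,"wz": 0,"gripper": 8.5},{"x": -2.05,"y": -3.23,"z": 0,"wx": 0,"wy": 0,"wz": 0,"gripper": 8.5},{"x": -2.05,"y": -3.23,"z": 0,"wx": 0,"wy": 0,"wz": 0,"gripper": 8.5},{"x": -3.72,"y": -1.54,"z": 0,"wx": 0,"wy": 0,"wz": 0,"gripper": 8.5},{"x": -3.72,"y": -1.54,"z": 0,"wx": 0,"wy": 0,"wz": 0,"gripper": 8.5},{"x": -3.72,"y": -1.54,"z": 0,"wx": 0,"wy": 0,"wz": 0,"gripper": 8.5},{"x": -3.72,"y": -1.54,"z": 0,"wx": 0,"wy": 0,"wz": 0,"gripper": 8.5},{"x": -3.72,"y": -1.54,"z": 0,"wx": 0,"wy": 0,"wz": 0,"gripper": 8.5},{"x": -3.72,"y": -1.54,"z": 0,"wx": 0,"wy": 0,"wz": 0,"gripper": 8.5},{"x": -3.72,"y": -1.54,"z": 0,"wx": 0,"wy": 0,"wz": 0,"gripper": 8.5},{"x": -3.72,"y": -1.54,"z": 0,"wx": 0,"wy": 0,"wz": 0,"gripper": 8.5}])

```text
time_s: 2.1
position: [0.4969, 0.1198, 0.4045]
tool_rot: [[0.243, -0.97, -0.0], [-0.97, -0.243, -0.0], [-0.0, 0.0, -1.0]]
ft_force: [0.7, 0.9, 1.1]
grip_width: 0.0851
```

```bash
sed -i "s/s\['grip_width'\].round(4)/round(s['grip_width'],4)/" go.py; python3 go.py .538 .3975 .30 -77.3
```

```text
t 2.1 p [0.4969 0.1198 0.4045] yaw -75.92 q [ 0. 18. 80. -0. 82. 76.] F [0.74 0.94 1.05] g 0.0851
shift cm [-25.93 -10.75  10.45] turn rad [0.0005 0.0001 0.0242]
```

Request:
step_arm(increments=[{"x": -3.7,"y": -1.54,"z": 1.5,"wx": 0,"wy": 0,"wz": 0,"gripper": 8.5},{"x": -3.7,"y": -1.54,"z": 1.5,"wx": 0,"wy": 0,"wz": 0,"gripper": 8.5},{"x": -3.7,"y": -1.54,"z": 1.5,"wx": 0,"wy": 0,"wz": 0,"gripper": 8.5},{"x": -3.7,"y": -1.54,"z": 1.5,"wx": 0,"wy": 0,"wz": 0,"gripper": 8.5},{"x": -3.7,"y": -1.54,"z": 1.5,"wx": 0,"wy": 0,"wz": 0,"gripper": 8.5},{"x": -3.7,"y": -1.54,"z": 1.5,"wx": 0,"wy": 0,"wz": 0,"gripper": 8.5},{"x": -3.7,"y": -1.51,"z": 1.45,"wx": 0,"wy": 0,"wz": 0,"gripper": 8.5},{"x": 0,"y": 0,"z": 0,"wx": 0,"wy": 0,"wz": 0.024,"gripper": 8.5},{"x": 0,"y": 0,"z": 0,"wx": 0,"wy": 0,"wz": 0,"gripper": 8.5}])

```text
time_s: 3.0
position: [0.538, 0.3961, 0.2991]
tool_rot: [[0.221, -0.975, -0.002], [-0.975, -0.221, -0.001], [0.001, 0.002, -1.0]]
ft_force: [0.4, -0.8, -0.0]
grip_width: 0.0851
```

```bash
python3 go.py .538 .3975 .195 -77.3; python3 - <<'E'
from h import *
b=snap('side')
cv2.imwrite('pics/c3.png',cv2.resize(b['color'][190:360,80:300],None,fx=3.5,fy=3.5,interpolation=cv2.INTER_CUBIC))
E
```

```text
t 3.0 p [0.538  0.3961 0.2991] yaw -77.24 q [ 26.  38.  63.  -0.  79. 103.] F [ 0.39 -0.81 -0.02] g 0.0851
shift cm [-0.15 -0.05 10.41] turn rad [ 0.0018 -0.0006  0.001 ]
```

View pics/c3.png

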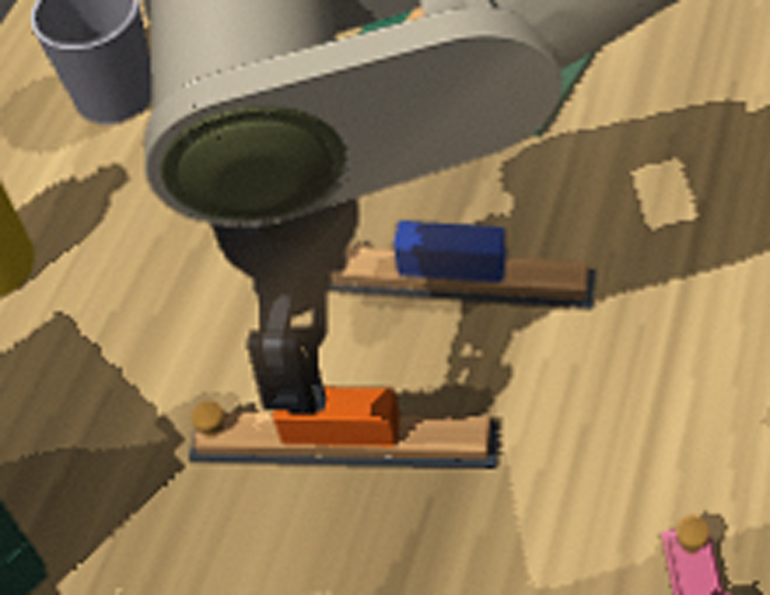

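Picture 5 shows the jaws straddling the orange grip at crop (320,390) with the file undisturbed. I'll descend and grip.

Request:
step_arm(increments=[{"x": -0.1,"y": -0.05,"z": 2.5,"wx": 0,"wy": 0,"wz": 0,"gripper": 8.5},{"x": 0,"y": 0,"z": 2.5,"wx": 0,"wy": 0,"wz": 0,"gripper": 8.5},{"x": 0,"y": 0,"z": 2.5,"wx": 0,"wy": 0,"wz": 0,"gripper": 8.5},{"x": 0,"y": 0,"z": 2.0,"wx": 0,"wy": 0,"wz": 0,"gripper": 8.5},{"x": 0,"y": 0,"z": 0.9,"wx": 0,"wy": 0,"wz": 0,"gripper": 8.5},{"x": 0,"y": 0,"z": 0,"wx": 0,"wy": 0,"wz": 0,"gripper": 8.5},{"x": 0,"y": 0,"z": 0,"wx": 0,"wy": 0,"wz": 0,"gripper": 4},{"x": 0,"y": 0,"z": 0,"wx": 0,"wy": 0,"wz": 0,"gripper": 3},{"x": 0,"y": 0,"z": 0,"wx": 0,"wy": 0,"wz": 0,"gripper": 1},{"x": 0,"y": 0,"z": 0,"wx": 0,"wy": 0,"wz": 0,"gripper": 1},{"x": 0,"y": 0,"z": 0,"wx": 0,"wy": 0,"wz": 0,"gripper": 1},{"x": 0,"y": 0,"z": 0,"wx": 0,"wy": 0,"wz": 0,"gripper": 1},{"x": 0,"y": 0,"z": 0,"wx": 0,"wy": 0,"wz": 0,"gripper": 1}], newtons=100)

```text
time_s: 4.35
position: [0.5386, 0.3966, 0.197]
tool_rot: [[0.22, -0.975, 0.001], [-0.975, -0.22, 0.0], [-0.0, -0.001, -1.0]]
ft_force: [-0.9, -1.1, 5.1]
grip_width: 0.0225
```

```bash
python3 go.py .538 .3975 .355 -77.3;
```

```text
t 4.35 p [0.5386 0.3966 0.197 ] yaw -77.29 q [ 26.  44.  69.  -0.  67. 104.] F [-0.93 -1.13  5.13] g 0.0225
shift cm [ -0.1    0.02 -15.8 ] turn rad [-0.0011  0.0003  0.0002]
```

Request:
step_arm(increments=[{"x": 0,"y": 0,"z": -1.5,"wx": 0,"wy": 0,"wz": 0,"gripper": 1},{"x": 0,"y": 0,"z": -3,"wx": 0,"wy": 0,"wz": 0,"gripper": 1},{"x": 0,"y": 0,"z": -3.5,"wx": 0,"wy": 0,"wz": 0,"gripper": 1},{"x": 0,"y": 0,"z": -3.5,"wx": 0,"wy": 0,"wz": 0,"gripper": 1},{"x": 0,"y": 0,"z": -3.5,"wx": 0,"wy": 0,"wz": 0,"gripper": 1},{"x": 1.45,"y": 0.65,"z": 0,"wx": 0,"wy": 0,"wz": 0,"gripper": 1},{"x": 2.85,"y": 1.33,"z": 0,"wx": 0,"wy": 0,"wz": 0,"gripper": 1},{"x": 2.85,"y": 1.33,"z": 0,"wx": 0,"wy": 0,"wz": 0,"gripper": 1},{"x": 2.85,"y": 1.33,"z": 0,"wx": 0,"wy": 0,"wz": 0,"gripper": 1},{"x": 2.85,"y": 1.33,"z": 0,"wx": 0,"wy": 0,"wz": 0,"gripper": 1},{"x": 2.85,"y": 1.33,"z": 0,"wx": 0,"wy": 0,"wz": 0,"gripper": 1},{"x": 2.85,"y": 1.33,"z": 0,"wx": 0,"wy": 0,"wz": 0,"gripper": 1},{"x": 2.85,"y": 1.33,"z": 0,"wx": 0,"wy": 0,"wz": 0,"gripper": 1},{"x": 2.85,"y": 1.33,"z": 0,"wx": 0,"wy": 0,"wz": 0,"gripper": 1},{"x": 2.85,"y": 1.33,"z": 0,"wx": 0,"wy": 0,"wz": 0,"gripper": 1},{"x": 2.85,"y": 1.33,"z": 0,"wx": 0,"wy": 0,"wz": 0,"gripper": 1},{"x": 2.85,"y": 1.33,"z": 0,"wx": 0,"wy": 0,"wz": 0,"gripper": 1},{"x": 1.4,"y": 0.65,"z": 0,"wx": 0,"wy": 0,"wz": 0,"gripper": 1}], newtons=100)

```text
time_s: 6.15
position: [0.4576, 0.0261, 0.3467]
tool_rot: [[0.218, -0.976, -0.0], [-0.976, -0.218, -0.0], [0.0, 0.0, -1.0]]
ft_force: [-0.1, 0.5, -2.5]
grip_width: 0.0229
```

Request:
step_arm(increments=[{"x": 0,"y": 0,"z": 0,"wx": 0,"wy": 0,"wz": 0.06,"gripper": 1},{"x": 0,"y": 0,"z": 0,"wx": 0,"wy": 0,"wz": 0.065,"gripper": 1},{"x": 0,"y": 0,"z": 0,"wx": 0,"wy": 0,"wz": 0.065,"gripper": 1},{"x": 0,"y": 0,"z": 0,"wx": 0,"wy": 0,"wz": 0.065,"gripper": 1},{"x": 0,"y": 0,"z": 0,"wx": 0,"wy": 0,"wz": 0.065,"gripper": 1},{"x": 0,"y": 0,"z": 0,"wx": 0,"wy": 0,"wz": 0.065,"gripper": 1},{"x": 0,"y": 0,"z": 0,"wx": 0,"wy": 0,"wz": 0.06,"gripper": 1},{"x": 0,"y": 0,"z": 0,"wx": 0,"wy": 0,"wz": 0,"gripper": 1},{"x": 0,"y": 0,"z": 0,"wx": 0,"wy": 0,"wz": 0,"gripper": 1}], newtons=100)

```text
time_s: 7.05
position: [0.4582, 0.0279, 0.3465]
tool_rot: [[-0.22, -0.976, 0.0], [-0.976, 0.22, -0.0], [-0.0, -0.0, -1.0]]
ft_force: [-0.6, 0.4, -2.8]
grip_width: 0.0232
```

```bash
python3 go.py .458 .0275 .297 -102.8; python3 - <<'E'
from h import *
b=snap('side');a=snap('top')
W=np.zeros((600,800,3),np.uint8)
c=cv2.resize(b['color'][100:290,150:350],None,fx=3,fy=3,interpolation=cv2.INTER_CUBIC);W[:570,:600]=c
c=cv2.resize(a['color'][110:230,220:320],None,fx=2,fy=2);W[:240,600:800]=c
cv2.imwrite('pics/c4.png',W)
E
```

```text
t 7.05 p [0.4582 0.0279 0.3465] yaw -102.69 q [-11.  16.  94.   0.  70.  91.] F [-0.57  0.43 -2.79] g 0.0232
shift cm [0.05 0.01 4.95] turn rad [-0.0001  0.      0.0018]
```

View pics/c4.png

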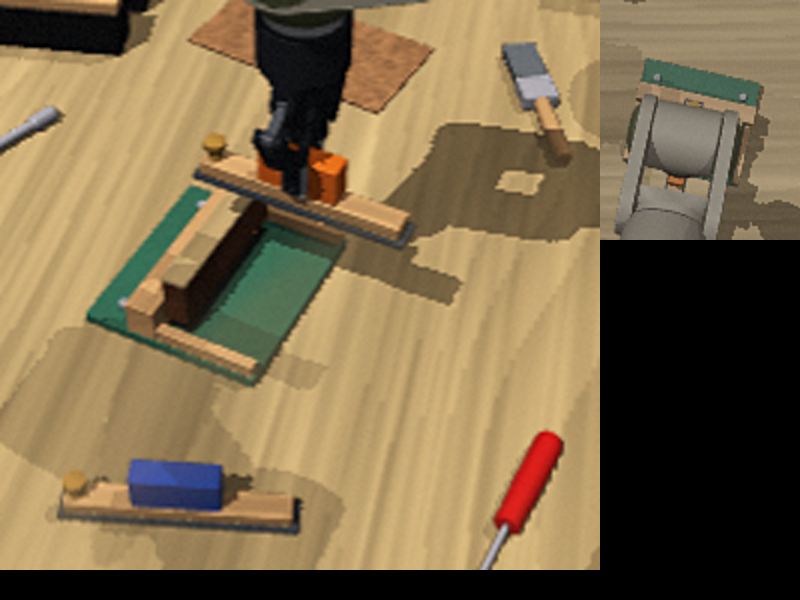

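The file is held level above the near side of the cradle: blade front at (194,178), rear at (410,245) in the crop. I'll check its pitch by projection.

```bash
python3 - <<'E'
from h import *
b=load('side');d=np.array([.9755,-.22]);l=np.array([.22,.9755]);g=np.array([.4582,.0279])
for z in(.1445,.1495,.1545):
    uv=proj(b,[[*(g+s*.1*d+.015*l),z] for s in(1,-1)]); print(z,((uv-[150,100]+.5)*3-.5).round(1))
E
```

```text
0.1445 [[193.  182.3]
 [401.4 255.5]]
0.1495 [[192.7 178.1]
 [401.8 251.3]]
0.1545 [[192.4 173.9]
 [402.1 247.2]]
```

```bash
python3 - <<'E'
from h import *
b=load('side');d=np.array([.9755,-.22]);l=np.array([.22,.9755]);g=np.array([.4582,.0279])
o=cv2.resize(b['color'][140:190,205:300],None,fx=8,fy=8,interpolation=cv2.INTER_CUBIC)
for z in(.1495,.1545):
    uv=proj(b,[[*(g+s*.1*d+k*.015*l),z] for s in(1,-1) for k in (1,-1)]); 
    for u in ((uv-[205,140]+.5)*8-.5): cv2.circle(o,tuple(int(v) for v in u),3,(0,255,0) if z<.15 else (255,0,255),-1)
cv2.imwrite('pics/c5.png',o[:,:800])
E
```

```text
(no output)
```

View pics/c5.png

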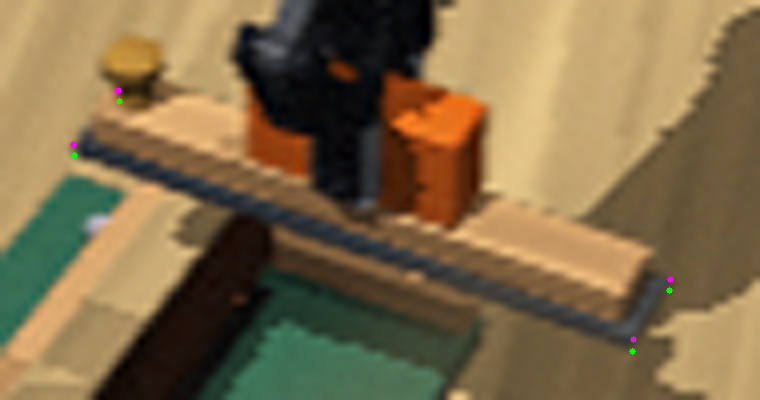

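Front corner sits about 1 mm low and the rear about 5 mm high, so the file is roughly 1.5° nose-down in the grip. I'll level it with wx and descend to just above contact.

Request:
step_arm(increments=[{"x": 0,"y": 0,"z": 0,"wx": 0.025,"wy": 0,"wz": 0,"gripper": 1},{"x": 0,"y": 0,"z": 1.5,"wx": 0,"wy": 0,"wz": 0,"gripper": 1},{"x": 0,"y": 0,"z": 2,"wx": 0,"wy": 0,"wz": 0,"gripper": 1},{"x": 0,"y": 0,"z": 1.7,"wx": 0,"wy": 0,"wz": 0,"gripper": 1},{"x": 0,"y": 0,"z": 0.8,"wx": 0,"wy": 0,"wz": 0,"gripper": 1},{"x": 0,"y": 0,"z": 0.0,"wx": 0,"wy": 0,"wz": 0,"gripper": 1},{"x": 0,"y": 0,"z": 0.0,"wx": 0,"wy": 0,"wz": 0,"gripper": 1}], newtons=100)

```text
time_s: 7.85
position: [0.46, 0.0275, 0.2868]
tool_rot: [[-0.221, -0.975, 0.026], [-0.975, 0.221, -0.006], [-0.0, -0.026, -1.0]]
ft_force: [-0.0, 0.2, -2.9]
grip_width: 0.0227
```

```bash
cat > look.py <<'E'
# where do the blade's near bottom corners project, for a level file with bottom = TCPz-.195?
from h import *
import sys
s=env.observe();R=s['tool_rot'];p=s['position'];d=-R[:,1];l=-R[:,0]; d=d*[1,1,0];d/=np.linalg.norm(d)
g=p+.157*R[:,2]; zb=p[2]-.195
b=snap('side')
uv=proj(b,[[*(g+q*.1*d+k*.015*l)[:2],zb] for q in(1,-1) for k in(1,-1)])
x0,y0=[int(v) for v in uv.mean(0)-[48,32]];F=8
o=cv2.resize(b['color'][y0:y0+64,x0:x0+96],None,fx=F,fy=F,interpolation=cv2.INTER_CUBIC)
for u in (uv-[x0,y0]+.5)*F-.5: cv2.circle(o,tuple(int(v) for v in u),3,(0,255,0),-1)
cv2.imwrite(sys.argv[1],o); e=np.array([.544,.008]);D=np.array([.9755,-.22])
print('t',s['time_s'],'p',p.round(4),'F',s['ft_force'].round(2),'along',((g[:2]-e)@D).round(4),'across',((g[:2]-e)@[.22,.9755]).round(4),'zb',zb.round(4))
E
python3 look.py pics/c6.png
```

```text
t 7.85 p [0.46   0.0275 0.2868] F [-0.04  0.2  -2.88] along -0.0821 across 0.0006 zb 0.0918
```

View pics/c6.png

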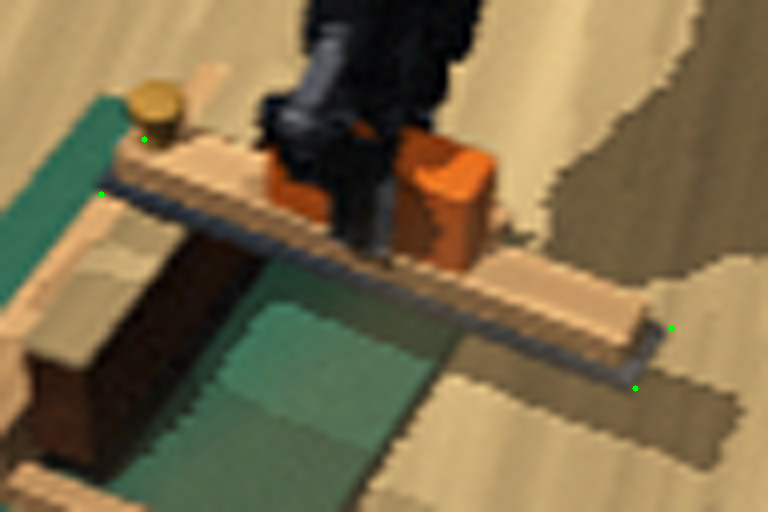

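Now level: both near corners match the level-file prediction (green) within ~0.5 mm, and the blade front is over the edge at crop (130,215). I'll ease down to contact.

Request:
step_arm(increments=[{"x": 0,"y": 0.3,"z": 0.5,"wx": 0,"wy": 0,"wz": 0,"gripper": 1},{"x": 0,"y": 0,"z": 0.5,"wx": 0,"wy": 0,"wz": 0,"gripper": 1},{"x": 0,"y": 0,"z": 0,"wx": 0,"wy": 0,"wz": 0,"gripper": 1}], newtons=100)

```text
time_s: 8.2
position: [0.4569, 0.0282, 0.2757]
tool_rot: [[-0.221, -0.975, 0.023], [-0.975, 0.221, -0.005], [-0.0, -0.024, -1.0]]
ft_force: [-0.3, -0.2, -2.5]
grip_width: 0.0228
```

Request:
step_arm(increments=[{"x": 0,"y": 0,"z": 0.3,"wx": 0,"wy": 0,"wz": 0,"gripper": 1},{"x": 0,"y": 0,"z": 0,"wx": 0,"wy": 0,"wz": 0,"gripper": 1}], newtons=100)

```text
time_s: 8.4
position: [0.4573, 0.0281, 0.2731]
tool_rot: [[-0.221, -0.975, 0.025], [-0.975, 0.221, -0.006], [-0.0, -0.025, -1.0]]
ft_force: [0.3, -0.1, -0.5]
grip_width: 0.023
```

Request:
step_arm(increments=[{"x": 0,"y": -0.05,"z": 0.3,"wx": 0,"wy": 0,"wz": 0,"gripper": 1},{"x": 0,"y": 0,"z": 0,"wx": 0,"wy": 0,"wz": 0,"gripper": 1}], newtons=100)

```text
time_s: 8.6
position: [0.4579, 0.028, 0.2701]
tool_rot: [[-0.221, -0.975, 0.025], [-0.975, 0.221, -0.006], [-0.0, -0.025, -1.0]]
ft_force: [-1.0, 0.3, 1.6]
grip_width: 0.0228
```

Request:
step_arm(increments=[{"x": 0,"y": -0.6,"z": -0.07,"wx": 0,"wy": 0,"wz": 0,"gripper": 1},{"x": 0,"y": -1.2,"z": 0.03,"wx": 0,"wy": 0,"wz": 0,"gripper": 1},{"x": 0,"y": -1.2,"z": 0.03,"wx": 0,"wy": 0,"wz": 0,"gripper": 1},{"x": 0,"y": -1.2,"z": 0.03,"wx": 0,"wy": 0,"wz": 0,"gripper": 1}], newtons=100)

```text
time_s: 9.0
position: [0.4994, 0.0186, 0.2712]
tool_rot: [[-0.221, -0.975, 0.024], [-0.975, 0.221, -0.006], [0.0, -0.025, -1.0]]
ft_force: [-1.6, 0.8, 1.5]
grip_width: 0.0227
```

Request:
step_arm(increments=[{"x": 0,"y": -1.2,"z": 0.03,"wx": 0,"wy": 0,"wz": 0,"gripper": 1},{"x": 0,"y": -1.2,"z": 0.03,"wx": 0,"wy": 0,"wz": 0,"gripper": 1},{"x": 0,"y": -1.2,"z": 0.03,"wx": 0,"wy": 0,"wz": 0,"gripper": 1}], newtons=100)

```text
time_s: 9.3
position: [0.5345, 0.0106, 0.2711]
tool_rot: [[-0.221, -0.975, 0.024], [-0.975, 0.221, -0.005], [0.0, -0.024, -1.0]]
ft_force: [-1.8, 0.1, 1.4]
grip_width: 0.0227
```

Request:
step_arm(increments=[{"x": 0,"y": -1.2,"z": -0.03,"wx": 0,"wy": 0,"wz": 0,"gripper": 1},{"x": 0,"y": -1.2,"z": 0.03,"wx": 0,"wy": 0,"wz": 0,"gripper": 1},{"x": 0,"y": -1.2,"z": 0.03,"wx": 0,"wy": 0,"wz": 0,"gripper": 1},{"x": 0,"y": -1.2,"z": 0.03,"wx": 0,"wy": 0,"wz": 0,"gripper": 1}], newtons=100)

```text
time_s: 9.7
position: [0.5813, -0.0, 0.2717]
tool_rot: [[-0.221, -0.975, 0.023], [-0.975, 0.221, -0.005], [0.0, -0.024, -1.0]]
ft_force: [-2.5, 0.4, 2.5]
grip_width: 0.0229
```

Request:
step_arm(increments=[{"x": 0,"y": -1.2,"z": 0.03,"wx": 0,"wy": 0,"wz": 0,"gripper": 1},{"x": 0,"y": -1.2,"z": 0.03,"wx": 0,"wy": 0,"wz": 0,"gripper": 1},{"x": 0,"y": -1.2,"z": 0.03,"wx": 0,"wy": 0,"wz": 0,"gripper": 1}], newtons=100)

```text
time_s: 10.0
position: [0.6163, -0.008, 0.2716]
tool_rot: [[-0.221, -0.975, 0.023], [-0.975, 0.221, -0.005], [0.0, -0.023, -1.0]]
ft_force: [-2.2, -0.2, 2.3]
grip_width: 0.0228
```

```bash
python3 look.py pics/c7.png
```

```text
t 10.0 p [ 0.6163 -0.008   0.2716] F [-2.2  -0.17  2.31] along 0.0777 across 0.0003 zb 0.0766
```

View pics/c7.png

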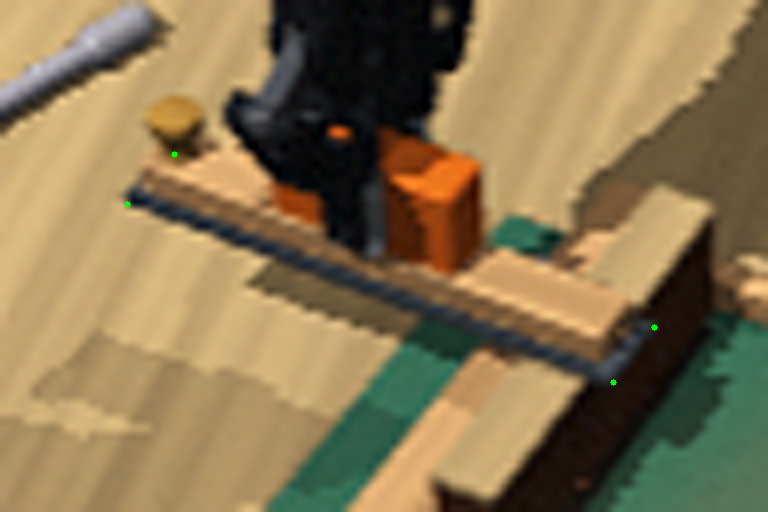

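First stroke is near its end: the blade's rear is over the rail at crop (610,375), and the rail still stands against the stop. I'll finish the stroke, lift clear, and measure the actual sink by comparing rail pictures.

```bash
cp side.npz side_down.npz
```

Request:
step_arm(increments=[{"x": 0,"y": -0.8,"z": 0.02,"wx": 0,"wy": 0,"wz": 0,"gripper": 1},{"x": 0,"y": -0.2,"z": -0.7,"wx": 0,"wy": 0,"wz": 0,"gripper": 1},{"x": 0,"y": -0.1,"z": -1.5,"wx": 0,"wy": 0,"wz": 0,"gripper": 1},{"x": 0,"y": 0,"z": -2,"wx": 0,"wy": 0,"wz": 0,"gripper": 1},{"x": 0,"y": 0,"z": 0,"wx": 0,"wy": 0,"wz": 0,"gripper": 1}], newtons=100)

```text
time_s: 10.55
position: [0.6257, -0.01, 0.3164]
tool_rot: [[-0.221, -0.975, 0.03], [-0.975, 0.221, -0.007], [-0.0, -0.031, -1.0]]
ft_force: [-0.1, -0.4, -2.2]
grip_width: 0.023
```

```bash
python3 - <<'E'
from h import *
b=snap('side'); n=dict(np.load('side_down.npz'))
# rail's +y end region
e=np.array([.544,.008]);l=np.array([.22,.9755]);d=np.array([.9755,-.22])
P=lambda z:proj(b,[[*(e+.06*l),z]])[0]
c=P(.08);print('px',c,'px per mm down',(P(.075)-c)/5)
x,y=c.round().astype(int)
def g(im): 
    t=cv2.cvtColor(im['color'],cv2.COLOR_BGR2GRAY).astype(np.float32); return t
A,B=g(b),g(n)
T=A[y-9:y+10,x-11:x+9]; up=6
U=lambda t:cv2.resize(t,None,fx=up,fy=up,interpolation=cv2.INTER_CUBIC)
S=B[y-15:y+16,x-17:x+15]
r=cv2.matchTemplate(U(S),U(T),cv2.TM_CCOEFF_NORMED);_,v,_,loc=cv2.minMaxLoc(r);print('shift px',(np.array(loc)/up-6),v)
# control: stop bar/base patch
q=proj(b,[[*(e+.085*l-.06*d),.02]])[0].round().astype(int);X,Y=q
r=cv2.matchTemplate(U(B[Y-12:Y+13,X-12:X+13]),U(A[Y-6:Y+7,X-6:X+7]),cv2.TM_CCOEFF_NORMED);_,v,_,loc=cv2.minMaxLoc(r);print('control',np.array(loc)/up-6,v)
W=np.hstack([cv2.resize(i['color'][y-25:y+25,x-20:x+20],None,fx=9,fy=9,interpolation=cv2.INTER_CUBIC) for i in(b,n)]);cv2.imwrite('pics/c8.png',W)
E
python3 go.py .4573 .0281 .30 -102.8
```

```text
px [211.01083609 189.47737889] px per mm down [0.02320276 0.25352086]
shift px [0.  1.5] 0.9694908261299133
control [0. 0.] 0.997390866279602
t 10.6 p [ 0.6255 -0.01    0.3147] yaw -102.78 q [-12.  33.  70.  -0.  75.  91.] F [-0.88 -0.25 -2.55] g 0.0228
shift cm [1.000e-02 1.728e+01 9.900e-01] turn rad [-0.0279  0.0001  0.0003]
```

View pics/c8.png

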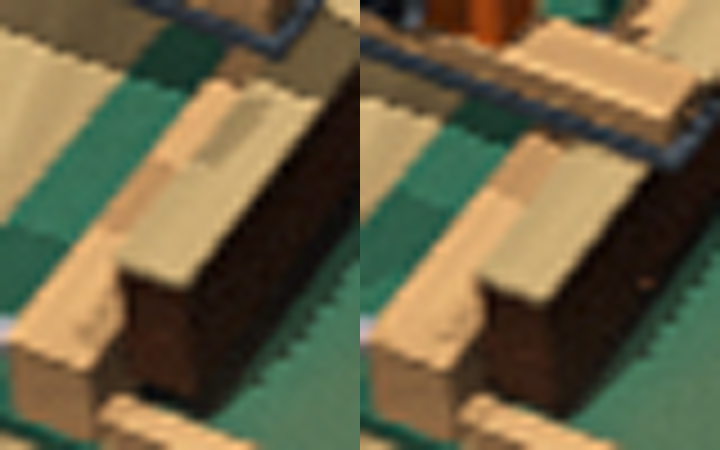

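The rail shifted 1.5 px, about 5.9 mm sink at the end of stroke 1: good but at the upper side. The rail is still on its stop. For the next strokes I'll run ~1.3 mm higher. Returning lifted.

Request:
step_arm(increments=[{"x": 0,"y": 1.28,"z": -0.03,"wx": 0,"wy": 0,"wz": 0,"gripper": 1},{"x": 0,"y": 2.5,"z": -0.07,"wx": 0,"wy": 0,"wz": 0,"gripper": 1},{"x": 0,"y": 2.5,"z": -0.07,"wx": 0,"wy": 0,"wz": 0,"gripper": 1},{"x": 0,"y": 2.5,"z": -0.07,"wx": 0,"wy": 0,"wz": 0,"gripper": 1},{"x": 0,"y": 2.5,"z": -0.07,"wx": 0,"wy": 0,"wz": 0,"gripper": 1},{"x": 0,"y": 2.5,"z": -0.07,"wx": 0,"wy": 0,"wz": 0,"gripper": 1},{"x": 0,"y": 2.5,"z": -0.07,"wx": 0,"wy": 0,"wz": 0,"gripper": 1},{"x": 0,"y": 1.1,"z": 0,"wx": 0,"wy": 0,"wz": 0,"gripper": 1},{"x": 0,"y": 0,"z": 1.5,"wx": 0,"wy": 0,"wz": 0,"gripper": 1},{"x": 0,"y": 0,"z": 1.4,"wx": 0,"wy": 0,"wz": 0,"gripper": 1},{"x": 0,"y": 0,"z": 0,"wx": 0,"wy": 0,"wz": 0,"gripper": 1},{"x": 0,"y": 0,"z": 0,"wx": 0,"wy": 0,"wz": 0,"gripper": 1}], newtons=100)

```text
time_s: 11.8
position: [0.457, 0.0282, 0.2848]
tool_rot: [[-0.221, -0.975, 0.024], [-0.975, 0.221, -0.005], [-0.0, -0.025, -1.0]]
ft_force: [0.6, -0.7, -2.4]
grip_width: 0.023
```

```bash
python3 go.py .4565 .0283 .2722 -102.8; python3 look.py pics/x.png
```

```text
t 11.8 p [0.457  0.0282 0.2848] yaw -102.8 q [-11.  20.  99.  -0.  59.  91.] F [ 0.59 -0.73 -2.41] g 0.023
shift cm [-0.    0.08  1.26] turn rad [-0.0247  0.      0.0001]
t 11.8 p [0.457  0.0282 0.2848] F [ 0.59 -0.73 -2.41] along -0.0854 across 0.0005 zb 0.0898
```

Request:
step_arm(increments=[{"x": 0,"y": 0,"z": 0.7,"wx": 0,"wy": 0,"wz": 0,"gripper": 1},{"x": 0,"y": -0.05,"z": 0.55,"wx": 0,"wy": 0,"wz": 0,"gripper": 1},{"x": 0,"y": -0.05,"z": 0,"wx": 0,"wy": 0,"wz": 0,"gripper": 1},{"x": 0,"y": -0.6,"z": 0.012,"wx": 0,"wy": 0,"wz": 0,"gripper": 1},{"x": 0,"y": -1.2,"z": 0.025,"wx": 0,"wy": 0,"wz": 0,"gripper": 1},{"x": 0,"y": -1.2,"z": 0.025,"wx": 0,"wy": 0,"wz": 0,"gripper": 1}], newtons=100)

```text
time_s: 12.45
position: [0.4879, 0.0212, 0.2729]
tool_rot: [[-0.221, -0.975, 0.025], [-0.975, 0.221, -0.006], [-0.0, -0.026, -1.0]]
ft_force: [-0.6, 1.3, 0.1]
grip_width: 0.023
```

Request:
step_arm(increments=[{"x": 0,"y": -1.2,"z": 0.025,"wx": 0,"wy": 0,"wz": 0,"gripper": 1},{"x": 0,"y": -1.2,"z": 0.025,"wx": 0,"wy": 0,"wz": 0,"gripper": 1},{"x": 0,"y": -1.2,"z": 0.025,"wx": 0,"wy": 0,"wz": 0,"gripper": 1},{"x": 0,"y": -1.2,"z": 0.025,"wx": 0,"wy": 0,"wz": 0,"gripper": 1},{"x": 0,"y": -1.2,"z": 0.025,"wx": 0,"wy": 0,"wz": 0,"gripper": 1},{"x": 0,"y": -1.2,"z": 0.025,"wx": 0,"wy": 0,"wz": 0,"gripper": 1}], newtons=100)

```text
time_s: 13.05
position: [0.5582, 0.0052, 0.2731]
tool_rot: [[-0.221, -0.975, 0.024], [-0.975, 0.221, -0.006], [-0.0, -0.025, -1.0]]
ft_force: [-1.9, 1.3, 0.2]
grip_width: 0.0225
```

Request:
step_arm(increments=[{"x": 0,"y": -1.2,"z": 0.025,"wx": 0,"wy": 0,"wz": 0,"gripper": 1},{"x": 0,"y": -1.2,"z": 0.025,"wx": 0,"wy": 0,"wz": 0,"gripper": 1},{"x": 0,"y": -1.2,"z": 0.025,"wx": 0,"wy": 0,"wz": 0,"gripper": 1},{"x": 0,"y": -1.2,"z": 0.025,"wx": 0,"wy": 0,"wz": 0,"gripper": 1},{"x": 0,"y": -1.2,"z": 0.025,"wx": 0,"wy": 0,"wz": 0,"gripper": 1}], newtons=100)

```text
time_s: 13.55
position: [0.6165, -0.008, 0.2733]
tool_rot: [[-0.221, -0.975, 0.024], [-0.975, 0.221, -0.005], [0.0, -0.024, -1.0]]
ft_force: [-1.4, -0.1, 0.6]
grip_width: 0.0228
```

```bash
cp side.npz side_up.npz; cat > sink.py <<'E'
from h import *
n=snap('side'); b=dict(np.load('side_ref.npz'))
e=np.array([.544,.008]);l=np.array([.22,.9755]);up=6
U=lambda t:cv2.resize(t,None,fx=up,fy=up,interpolation=cv2.INTER_CUBIC)
c=proj(b,[[*(e+.06*l),.08]])[0];x,y=c.round().astype(int)
A,B=[cv2.cvtColor(i['color'],cv2.COLOR_BGR2GRAY).astype(np.float32) for i in(b,n)]
r=cv2.matchTemplate(U(B[y-15:y+16,x-17:x+15]),U(A[y-9:y+10,x-11:x+9]),cv2.TM_CCOEFF_NORMED);_,v,_,loc=cv2.minMaxLoc(r)
s=np.array(loc)/up-6;print('shift px',s,'sink mm',s[1]/.2535,'score',v)
E
cp side_up.npz side_ref.npz; python3 sink.py; python3 look.py pics/x.png
```

```text
shift px [0.16666667 1.16666667] sink mm 4.602235371466142 score 0.961243212223053
t 13.6 p [ 0.6178 -0.0085  0.2732] F [-0.64 -1.56  0.96] along 0.0797 across 0.0001 zb 0.0782
```

Stroke 2 bears at ~4.5 mm by picture, and ~3.2 N agrees. I'll finish it, lift, return, and make a third like it, since stroke 1 was borderline deep.

Request:
step_arm(increments=[{"x": 0,"y": -0.7,"z": 0.015,"wx": 0,"wy": 0,"wz": 0,"gripper": 1},{"x": 0,"y": -0.3,"z": -0.7,"wx": 0,"wy": 0,"wz": 0,"gripper": 1},{"x": 0,"y": -0.1,"z": -1.5,"wx": 0,"wy": 0,"wz": 0,"gripper": 1},{"x": 0,"y": 0,"z": -2,"wx": 0,"wy": 0,"wz": 0,"gripper": 1},{"x": 0,"y": 0,"z": 0,"wx": 0,"wy": 0,"wz": 0,"gripper": 1},{"x": 0,"y": 1.4,"z": -0.03,"wx": 0,"wy": 0,"wz": 0,"gripper": 1},{"x": 0,"y": 2.5,"z": -0.07,"wx": 0,"wy": 0,"wz": 0,"gripper": 1},{"x": 0,"y": 2.5,"z": -0.07,"wx": 0,"wy": 0,"wz": 0,"gripper": 1},{"x": 0,"y": 2.5,"z": -0.07,"wx": 0,"wy": 0,"wz": 0,"gripper": 1},{"x": 0,"y": 2.5,"z": -0.07,"wx": 0,"wy": 0,"wz": 0,"gripper": 1},{"x": 0,"y": 2.5,"z": -0.07,"wx": 0,"wy": 0,"wz": 0,"gripper": 1},{"x": 0,"y": 2.5,"z": -0.07,"wx": 0,"wy": 0,"wz": 0,"gripper": 1},{"x": 0,"y": 1.1,"z": 0,"wx": 0,"wy": 0,"wz": 0,"gripper": 1},{"x": 0,"y": 0,"z": 1.5,"wx": 0,"wy": 0,"wz": 0,"gripper": 1},{"x": 0,"y": 0,"z": 1.4,"wx": 0,"wy": 0,"wz": 0,"gripper": 1},{"x": 0,"y": 0,"z": 0,"wx": 0,"wy": 0,"wz": 0,"gripper": 1},{"x": 0,"y": 0,"z": 0,"wx": 0,"wy": 0,"wz": 0,"gripper": 1}], newtons=100)

```text
time_s: 15.35
position: [0.456, 0.0284, 0.2864]
tool_rot: [[-0.221, -0.975, 0.024], [-0.975, 0.221, -0.006], [-0.0, -0.025, -1.0]]
ft_force: [0.0, -0.7, -2.6]
grip_width: 0.0233
```

```bash
python3 go.py .4565 .0283 .2724 -102.8; python3 look.py pics/x.png; python3 sink.py
```

```text
t 15.35 p [0.456  0.0284 0.2864] yaw -102.79 q [-11.  20.  99.  -0.  59.  91.] F [ 0.01 -0.69 -2.58] g 0.0233
shift cm [-0.   -0.01  1.4 ] turn rad [-0.025   0.      0.0001]
t 15.35 p [0.456  0.0284 0.2864] F [ 0.01 -0.69 -2.58] along -0.0864 across 0.0005 zb 0.0914
shift px [0. 0.] sink mm 0.0 score 0.9982845783233643
```

Request:
step_arm(increments=[{"x": 0,"y": 0,"z": 0.8,"wx": 0,"wy": 0,"wz": 0,"gripper": 1},{"x": 0,"y": -0.05,"z": 0.6,"wx": 0,"wy": 0,"wz": 0,"gripper": 1},{"x": 0,"y": -0.05,"z": 0,"wx": 0,"wy": 0,"wz": 0,"gripper": 1},{"x": 0,"y": -0.6,"z": 0.012,"wx": 0,"wy": 0,"wz": 0,"gripper": 1},{"x": 0,"y": -1.2,"z": 0.025,"wx": 0,"wy": 0,"wz": 0,"gripper": 1},{"x": 0,"y": -1.2,"z": 0.025,"wx": 0,"wy": 0,"wz": 0,"gripper": 1}], newtons=100)

```text
time_s: 16.05
position: [0.4869, 0.0214, 0.2728]
tool_rot: [[-0.221, -0.975, 0.025], [-0.975, 0.221, -0.006], [-0.0, -0.026, -1.0]]
ft_force: [-1.8, 0.6, 0.7]
grip_width: 0.0231
```

Request:
step_arm(increments=[{"x": 0,"y": -1.2,"z": 0.025,"wx": 0,"wy": 0,"wz": 0,"gripper": 1},{"x": 0,"y": -1.2,"z": 0.025,"wx": 0,"wy": 0,"wz": 0,"gripper": 1},{"x": 0,"y": -1.2,"z": 0.025,"wx": 0,"wy": 0,"wz": 0,"gripper": 1},{"x": 0,"y": -1.2,"z": 0.025,"wx": 0,"wy": 0,"wz": 0,"gripper": 1},{"x": 0,"y": -1.2,"z": 0.025,"wx": 0,"wy": 0,"wz": 0,"gripper": 1},{"x": 0,"y": -1.2,"z": 0.025,"wx": 0,"wy": 0,"wz": 0,"gripper": 1}], newtons=100)

```text
time_s: 16.65
position: [0.5572, 0.0055, 0.273]
tool_rot: [[-0.221, -0.975, 0.024], [-0.975, 0.221, -0.006], [0.0, -0.025, -1.0]]
ft_force: [-1.2, 0.8, 1.1]
grip_width: 0.0227
```

Request:
step_arm(increments=[{"x": 0,"y": -1.2,"z": 0.025,"wx": 0,"wy": 0,"wz": 0,"gripper": 1},{"x": 0,"y": -1.2,"z": 0.025,"wx": 0,"wy": 0,"wz": 0,"gripper": 1},{"x": 0,"y": -1.2,"z": 0.025,"wx": 0,"wy": 0,"wz": 0,"gripper": 1},{"x": 0,"y": -1.2,"z": 0.025,"wx": 0,"wy": 0,"wz": 0,"gripper": 1},{"x": 0,"y": -1.2,"z": 0.025,"wx": 0,"wy": 0,"wz": 0,"gripper": 1},{"x": 0,"y": -0.8,"z": 0.02,"wx": 0,"wy": 0,"wz": 0,"gripper": 1}], newtons=100)

```text
time_s: 17.25
position: [0.6235, -0.0097, 0.2731]
tool_rot: [[-0.221, -0.975, 0.024], [-0.975, 0.221, -0.005], [0.0, -0.024, -1.0]]
ft_force: [-2.3, 1.1, 1.6]
grip_width: 0.0228
```

Request:
step_arm(increments=[{"x": 0,"y": -0.3,"z": -0.7,"wx": 0,"wy": 0,"wz": 0,"gripper": 1},{"x": 0,"y": -0.1,"z": -1.5,"wx": 0,"wy": 0,"wz": 0,"gripper": 1},{"x": 0,"y": 0,"z": -2.5,"wx": 0,"wy": 0,"wz": 0,"gripper": 1},{"x": 0,"y": 0,"z": -2.5,"wx": 0,"wy": 0,"wz": 0,"gripper": 1},{"x": 0,"y": 0,"z": 0,"wx": 0,"wy": 0,"wz": 0,"gripper": 1},{"x": 0,"y": 0,"z": 0,"wx": 0,"wy": 0,"wz": 0,"gripper": 1}], newtons=100)

```text
time_s: 17.85
position: [0.6247, -0.0098, 0.3448]
tool_rot: [[-0.221, -0.975, 0.025], [-0.975, 0.221, -0.006], [-0.0, -0.025, -1.0]]
ft_force: [0.1, 0.3, -3.4]
grip_width: 0.0228
```

```bash
python3 sink.py; python3 go.py .547 -.3875 .25 -107.7;python3 look.py pics/x.png
```

```text
shift px [0.16666667 0.        ] sink mm 0.0 score 0.9652542471885681
t 17.9 p [ 0.6247 -0.0099  0.3439] yaw -102.79 q [-12.  32.  68.  -0.  79.  91.] F [ 0.36  0.03 -2.92] g 0.0227
shift cm [38.55 -0.57  9.41] turn rad [-0.0232  0.001   0.0856]
t 17.9 p [ 0.6247 -0.0099  0.3439] F [ 0.36  0.03 -2.92] along 0.0863 across 0.0003 zb 0.1489
```

All three strokes are done; after the lift the rail is back at its reference position (shift ≤0.17 px). Now I'll carry the file to the mat.

Request:
step_arm(increments=[{"x": 1.4,"y": 0,"z": 0,"wx": 0,"wy": 0,"wz": 0,"gripper": 1},{"x": 2.65,"y": 0,"z": 0,"wx": 0,"wy": 0,"wz": 0,"gripper": 1},{"x": 2.65,"y": 0,"z": 0,"wx": 0,"wy": 0,"wz": 0,"gripper": 1},{"x": 2.65,"y": 0,"z": 0,"wx": 0,"wy": 0,"wz": 0,"gripper": 1},{"x": 2.65,"y": 0,"z": 0,"wx": 0,"wy": 0,"wz": 0,"gripper": 1},{"x": 2.65,"y": 0,"z": 0,"wx": 0,"wy": 0,"wz": 0,"gripper": 1},{"x": 2.65,"y": 0,"z": 0,"wx": 0,"wy": 0,"wz": 0,"gripper": 1},{"x": 2.65,"y": 0,"z": 0,"wx": 0,"wy": 0,"wz": 0,"gripper": 1},{"x": 2.65,"y": 0,"z": 0,"wx": 0,"wy": 0,"wz": 0,"gripper": 1},{"x": 2.65,"y": 0,"z": 0,"wx": 0,"wy": 0,"wz": 0,"gripper": 1},{"x": 2.65,"y": 0,"z": 0,"wx": 0,"wy": 0,"wz": 0,"gripper": 1},{"x": 2.65,"y": 0,"z": 0,"wx": 0,"wy": 0,"wz": 0,"gripper": 1},{"x": 2.65,"y": 0,"z": 0,"wx": 0,"wy": 0,"wz": 0,"gripper": 1},{"x": 2.65,"y": 0,"z": 0,"wx": 0,"wy": 0,"wz": 0,"gripper": 1},{"x": 2.65,"y": -0.35,"z": 0,"wx": 0,"wy": 0,"wz": 0,"gripper": 1},{"x": 0,"y": 0,"z": 0,"wx": 0,"wy": 0,"wz": 0.043,"gripper": 1},{"x": 0,"y": 0,"z": 0,"wx": 0,"wy": 0,"wz": 0.043,"gripper": 1},{"x": 2.65,"y": 0,"z": 0,"wx": 0,"wy": 0,"wz": 0,"gripper": 1},{"x": 0,"y": 0,"z": 0,"wx": 0,"wy": 0,"wz": 0,"gripper": 1}], newtons=100)

```text
time_s: 19.85
position: [0.5334, -0.4144, 0.3439]
tool_rot: [[-0.307, -0.951, 0.023], [-0.952, 0.307, -0.006], [-0.002, -0.023, -1.0]]
ft_force: [-0.6, 0.8, -3.4]
grip_width: 0.0226
```

```bash
python3 go.py .543 -.3863 .212 -107.7
```

```text
t 19.85 p [ 0.5334 -0.4144  0.3439] yaw -107.88 q [-48.  37.  58.   1.  84.  60.] F [-0.62  0.79 -3.37] g 0.0226
shift cm [-2.95  0.26 13.19] turn rad [-0.0235  0.0016 -0.0031]
```

Request:
step_arm(increments=[{"x": -1.5,"y": 0.1,"z": 2.5,"wx": 0,"wy": 0,"wz": 0,"gripper": 1},{"x": -1.4,"y": 0.1,"z": 3,"wx": 0,"wy": 0,"wz": 0,"gripper": 1},{"x": 0,"y": 0,"z": 3,"wx": 0,"wy": 0,"wz": 0,"gripper": 1},{"x": 0,"y": 0,"z": 2.5,"wx": 0,"wy": 0,"wz": 0,"gripper": 1},{"x": 0,"y": 0,"z": 1.2,"wx": 0,"wy": 0,"wz": 0,"gripper": 1},{"x": 0,"y": 0,"z": 0,"wx": 0,"wy": 0,"wz": 0,"gripper": 1},{"x": 0,"y": 0,"z": 0,"wx": 0,"wy": 0,"wz": 0,"gripper": 1}], newtons=100)

```text
time_s: 20.55
position: [0.5449, -0.3842, 0.2241]
tool_rot: [[-0.304, -0.952, 0.025], [-0.953, 0.304, -0.007], [-0.001, -0.026, -1.0]]
ft_force: [-0.1, -0.5, -1.8]
grip_width: 0.0227
```

```bash
python3 go.py .543 -.3863 .199 -107.7; python3 look.py pics/c9.png
```

```text
t 20.55 p [ 0.5449 -0.3842  0.2241] yaw -107.73 q [-45.  42.  68.   1.  68.  62.] F [-0.14 -0.49 -1.81] g 0.0227
shift cm [0.26 0.19 2.51] turn rad [-0.0262  0.0015 -0.0005]
t 20.55 p [ 0.5449 -0.3842  0.2241] F [-0.14 -0.49 -1.81] along 0.0913 across -0.3826 zb 0.0291
```

View pics/c9.png

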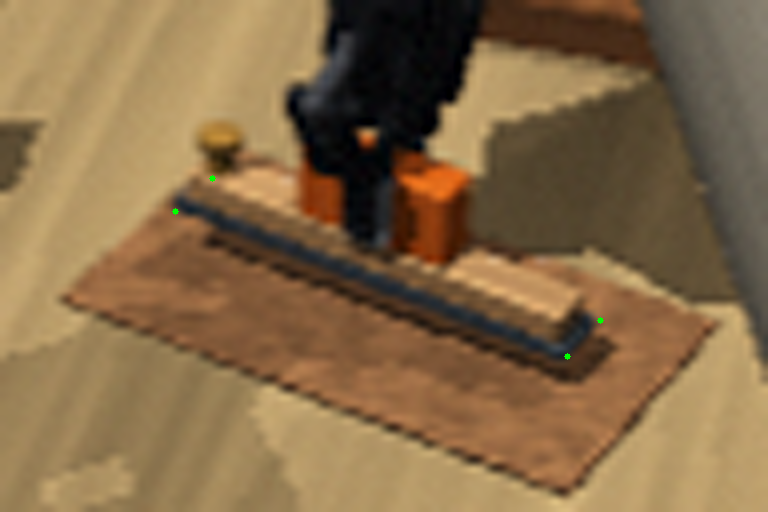

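Picture 10 shows the file level over the mat, aligned with it: near corners at (177,208) and (570,354), within 2 mm of prediction. I'll lower gently by force.

Request:
step_arm(increments=[{"x": 0.25,"y": 0.2,"z": 1.0,"wx": 0,"wy": 0,"wz": 0,"gripper": 1},{"x": 0,"y": 0,"z": 0.8,"wx": 0,"wy": 0,"wz": 0,"gripper": 1},{"x": 0,"y": 0,"z": 0.4,"wx": 0,"wy": 0,"wz": 0,"gripper": 1},{"x": 0,"y": 0,"z": 0,"wx": 0,"wy": 0,"wz": 0,"gripper": 1}], newtons=100)

```text
time_s: 21.0
position: [0.5429, -0.3858, 0.2014]
tool_rot: [[-0.304, -0.952, 0.024], [-0.953, 0.304, -0.006], [-0.002, -0.025, -1.0]]
ft_force: [-0.6, 0.7, 2.1]
grip_width: 0.023
```

Request:
step_arm(increments=[{"x": 0,"y": 0,"z": 0.15,"wx": 0,"wy": 0,"wz": 0,"gripper": 1},{"x": 0,"y": 0,"z": 0,"wx": 0,"wy": 0,"wz": 0,"gripper": 1}], newtons=100)

```text
time_s: 21.2
position: [0.543, -0.3857, 0.2009]
tool_rot: [[-0.304, -0.952, 0.025], [-0.953, 0.304, -0.007], [-0.001, -0.026, -1.0]]
ft_force: [0.5, 1.2, 8.6]
grip_width: 0.0227
```

Request:
step_arm(increments=[{"x": 0,"y": 0,"z": 0.1,"wx": 0,"wy": 0,"wz": 0,"gripper": 1},{"x": 0,"y": 0,"z": 0,"wx": 0,"wy": 0,"wz": 0,"gripper": 1}], newtons=100)

```text
time_s: 21.4
position: [0.5429, -0.3856, 0.2008]
tool_rot: [[-0.304, -0.952, 0.025], [-0.953, 0.304, -0.007], [-0.001, -0.026, -1.0]]
ft_force: [-2.3, 3.4, 15.1]
grip_width: 0.0228
```

Request:
step_arm(increments=[{"x": 0,"y": 0,"z": -0.15,"wx": 0,"wy": 0,"wz": 0,"gripper": 1},{"x": 0,"y": 0,"z": 0,"wx": 0,"wy": 0,"wz": 0,"gripper": 1}], newtons=60)

```text
time_s: 21.6
position: [0.5429, -0.3858, 0.201]
tool_rot: [[-0.304, -0.952, 0.025], [-0.953, 0.304, -0.006], [-0.001, -0.026, -1.0]]
ft_force: [0.1, 0.7, 7.1]
grip_width: 0.0227
```

Request:
step_arm(increments=[{"x": 0,"y": 0,"z": 0,"wx": 0,"wy": 0,"wz": 0,"gripper": 2.6},{"x": 0,"y": 0,"z": 0,"wx": 0,"wy": 0,"wz": 0,"gripper": 3.2},{"x": 0,"y": 0,"z": 0,"wx": 0,"wy": 0,"wz": 0,"gripper": 4.5},{"x": 0,"y": 0,"z": 0,"wx": 0,"wy": 0,"wz": 0,"gripper": 6},{"x": 0,"y": 0,"z": 0,"wx": 0,"wy": 0,"wz": 0,"gripper": 8},{"x": 0,"y": 0,"z": 0,"wx": 0,"wy": 0,"wz": 0,"gripper": 8},{"x": 0,"y": 0,"z": 0,"wx": 0,"wy": 0,"wz": 0,"gripper": 8}], newtons=20)

```text
time_s: 22.3
position: [0.5428, -0.3857, 0.2001]
tool_rot: [[-0.304, -0.952, 0.024], [-0.953, 0.304, -0.006], [-0.002, -0.025, -1.0]]
ft_force: [-0.2, -0.3, 0.0]
grip_width: 0.0799
```

Request:
step_arm(increments=[{"x": 0,"y": 0,"z": -1,"wx": 0,"wy": 0,"wz": 0,"gripper": 8},{"x": 0,"y": 0,"z": -2.5,"wx": 0,"wy": 0,"wz": 0,"gripper": 8},{"x": 0,"y": 0,"z": -3,"wx": 0,"wy": 0,"wz": 0,"gripper": 8},{"x": 0,"y": 0,"z": -3,"wx": 0,"wy": 0,"wz": 0,"gripper": 8},{"x": 0,"y": 0,"z": -3,"wx": 0,"wy": 0,"wz": 0,"gripper": 8},{"x": 0,"y": 0,"z": -3,"wx": 0,"wy": 0,"wz": 0,"gripper": 8},{"x": 0,"y": 0,"z": 0,"wx": 0,"wy": 0,"wz": 0,"gripper": 8},{"x": 0,"y": 0,"z": 0,"wx": 0,"wy": 0,"wz": 0,"gripper": 8}], newtons=20)

```text
time_s: 23.1
position: [0.5388, -0.3847, 0.3559]
tool_rot: [[-0.304, -0.952, 0.025], [-0.953, 0.304, -0.006], [-0.002, -0.026, -1.0]]
ft_force: [0.1, -0.6, -0.5]
grip_width: 0.08
```

```bash
python3 sink.py; python3 - <<'E'
from h import *
b=load('side'); W=np.zeros((600,800,3),np.uint8)
m=cv2.inRange(cv2.cvtColor(b['color'],cv2.COLOR_BGR2HSV),(6,190,140),(13,255,255))
o=cv2.resize(b['color'][70:150,200:300],None,fx=6,fy=6,interpolation=cv2.INTER_CUBIC);W[:480,:600]=o
W[0:270,600:]=cv2.resize(b['color'][160:220,180:225],(200,270),interpolation=cv2.INTER_CUBIC)
W[275:545,600:]=cv2.resize(dict(np.load('side_ref.npz'))['color'][160:220,180:225],(200,270),interpolation=cv2.INTER_CUBIC)
cv2.imwrite('pics/c10.png',W); print(env.observe()['ft_force'].round(1),env.observe()['position'])
E
```

```text
shift px [0.         0.16666667] sink mm 0.6574621959237356 score 0.9822733998298645
[-0.1 -0.9 -0.2] [ 0.53885717 -0.38467015  0.35470487]
```

View pics/c10.png

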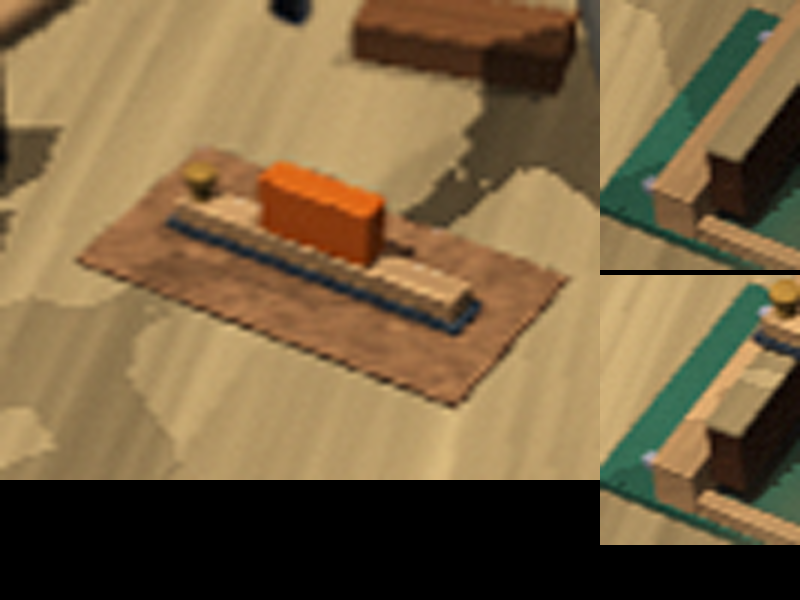

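The file lies flat near the mat's middle (blade near corners (168,226) and (458,332)), and the rail is on its stop as before. One quick position check, then hand in.

```bash
python3 - <<'E'
from h import *
b=load('side'); P=ray(b,(np.array([(168,226),(458,332)])+.5)/6-.5+[200,70],.004)[:,:2]
d=P[0]-P[1];L=np.linalg.norm(d);d/=L;c=P.mean(0)+.015*np.array([d[1],-d[0]])
print('len',L,'centre',c,'off mat',c-[.5467,-.3875],'yaw',np.degrees(np.arctan2(d[1],d[0])))
if np.linalg.norm(c-[.5467,-.3875])<.02: print(env.close_job())
E
```

```text
len 0.19886799584119869 centre [ 0.5472144  -0.39036687] off mat [ 0.0005144  -0.00286687] yaw -17.129209454397234
the job is handed in; nothing more can be done
None
```

I took the orange-gripped file and dressed the rail's pale edge with three forward strokes of about 17 cm, brass knob leading. I lifted the file clear for each return, then laid it flat on the cork mat and let go. The job is handed in at about 23 s of robot time.

**Last checks**
- **File on the mat:** in the side picture it lies flat, about 3 mm from the mat's middle and in line with it. The gripper is open and about 15 cm above it.
- **Rail:** after the last stroke it is at its reference position on the stop, to within 0.2 px.
- **Bearing down:** stroke 2 sank the rail about 4.6 mm near its end, by the picture. Stroke 3 ran at the same height, with forces of about 3.5–4.5 N.

**Doubtful or in disagreement**
- **Stroke 1 was on the deep side:** about 5.9 mm by the picture at its end. The force readings suggested more, up to about 8 mm, so I added the third, lighter stroke.
- **Force against picture:** in strokes 1 and 3 the forces implied 1–2 mm more sink than the heights or picture did. I went by the picture.
- **File tilt in the grip:** it sat about 1.5° nose-down after pick-up. I levelled it by tilting the tool before stroking.

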